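# Refit the control plate and knob of a magnetic stirrer, and hold the knob pressed in

## Robot

A 6-joint arm with a two-finger parallel gripper is mounted at the origin on a cart in front of the work surface, level with it; the furniture and walls round the work are solid. World frame = base frame: x ahead of the robot, y to its left, z up, the work surface at z = 0. Lengths are in m, angles in rad, forces in N, time in s.
With the tool pointing down it reaches from about 0.35 to 0.975 m from the base axis. Payload 4.9 kg.
Tool frame: the origin (TCP) lies at the very end of the fingers, on their centre line; the grasp point (between the pads) lies 19 mm behind it; x points along the fingers, y is the direction in which the jaws open and shut, and the axes are right-handed (so a half turn about x gives the same grasp; the last joint's range is limited). The gripper opens to 85 mm and grips with 20 to 120 N. Pads are 22 mm wide; open, the fingers measure 114 mm over their backs; the gripper's body (76 mm by 85 mm) begins 54 mm behind the grasp point. The pads swing forward as they close: fully open they stand 13 mm farther back than shut.
Start: joints at [-1.312, 0.053, 1.613, -0, 1.476, -0.119], TCP at [0.231, -0.581, 0.206] pointing down, gripper open.
Joint ranges: [-3.01, 3.01], [-1.01, 2.22], [0.06, 2.58], [-1.02, 4.17], [0.09, 2.62], [-3.14, 3.14]. Speed limits (rad/s): [2.57, 2.57, 3.14, 3.14, 3.14, 3.14].

## Interface

Orientations are given as a unit quaternion [w, x, y, z].
In Python, from plant import manip gives the robot as it stands.
- The arm moves only by the tool play_rows, never from a script. Its argument "plan" is a list of rows, each a list of 5 numbers: the shift along the tool's x, y, z in mm, then the turn about the tool's x in rad, then the closure, from -1 (fully open) to 1 (shut). A call has 1 to 8 rows; each row is the pose to reach, as a shift and turn from the pose commanded when the call began, along the tool's axes at that moment; what a row does not reach only later rows make up. A row lasts 1/8 s, in which the tool goes at most 62.5 mm and 10.7 degrees, less where a joint would pass 70% of its speed; a pose out of reach is approached as far as the arm can. A call with a gripper value outside its range is refused whole. The fingers move at their own pace and stop on an object; the grip force is fixed at half the most. Time passes only in rows, so rows that repeat a pose let the fingers close. It gives the time, the measured TCP pose, the force and the opening at its end, in the units of the state.
- manip.state(): the state, without advancing time (a new reading comes with each control period).
- manip.grab_frame(name): name is "side" or "top" or "wrist"; returns a dict with "img" (384x512x3 uint8, red, green, blue), "range_z" (384x512 float32, m along the optical axis (not along the pixel's ray), 0 where there is no reading), "fx", "fy", "cx", "cy" (pixels), "origin" and "rotation" of the camera in the world. Camera axes: x right, y up, looking along -z (the intrinsics and any distortion apply to the point x, -y, -z); pixel columns grow to the right and rows downward; lengths in m; the calibration is good to about 2 mm. The wrist camera is an equidistant fisheye: a pixel r from the principal point sees the ray r / f radians off the axis. A picture is of the moment at which its call begins.
- manip.job_done(): hands the job in, once; it reports no verdict.
The state is a dict: "time": time; "joint_pos": joint angles; "joint_vel": joint speeds; "joint_efforts": joint torques, N m; "tool_pos": TCP position; "tool_rot": TCP orientation; "contact_force": force on the tool from outside, world axes, zero at the start; "ft_torque": the same for the moment, N m; "gripper_width": opening from 0.0 (shut) to 1.0 (fully open).
Only numpy, scipy, OpenCV 4.12 (cv2) and the standard library are available. Lean on these libraries where they do the work, as an engineer would, in place of code of your own. Each camera call takes 0.05 s, during which the arm holds its last target. There are 200 camera calls.

## Task

The magnetic stirrer's controls were stripped for cleaning: lower the loose grey metal control plate over the spindle and the two locating pins until it lies flush on its black seat, let go of it, then turn the teal knob so that its keyed hole matches the flat of the brass D-shaped spindle and push it fully home on the spindle. Press the knob in against the spindle's spring (its built-in push switch) and finish while still holding it pressed in with the gripper; do not let go at the end. Leave the beaker, the glass cell and the screwdriver undisturbed.

Things in the scene. Friction and masses are not known exactly. Their poses are not given: they have to be found in the camera images.
- stirrer: Light-grey magnetic stirrer, fixed. Origin at bench level under the spindle's axis; z up, x from its control deck (front) to the round white stirring plate (rear), y to its left. Deck: z = 44 mm, from 50 mm ahead of the axis to 63 mm behind it, 130 mm wide. Housing behind it 52 mm high; stirring plate 97 mm across, top at z = 60 mm, centre 109 mm behind the axis.
- control_seat (a point): Centre of the top of the stirrer's black raised seat (46 mm in x, 92 mm in y, top 54 mm above the bench, 10 mm above the deck), on the spindle's axis; axes as the stirrer's. The control plate's underside belongs here with the same axes.
- pin_left (a point): Tip of the left steel locating pin, fixed to the seat: 8 mm thick, 13 mm tall above the seat, its last 4.5 mm tapering; 10 mm in x and +38 mm in y from the spindle's axis in the stirrer's axes.
- pin_right (a point): Tip of the right locating pin, alike, at 10 mm in x and -38 mm in y.
- control_plate: Loose grey metal plate with dial ticks, 54 (x) x 100 (y) x 10 mm, 0.11 kg, lying face up. Origin at the centre of its underside, z up. 22 mm hole in the middle for the spindle, 10 mm holes at (10, 38) and (10, -38) mm for the pins: it seats only with its x along the stirrer's x, then overhangs the seat by 4 mm all round. Take it across its 54 mm width at the middle.
- spindle_tip (a point): End of the upright brass spindle, 28.5 mm above the seat; it turns and sinks with it. 14 mm thick, one flat 2.5 mm from the axis, facing this point's +x. The D section runs from the tip (1.5 mm bevel on the round side) to 9 mm above the seat; below it a 17 mm collar. It turns against 0.03 N m friction and stays where left; its x starts within 45 degrees of the stirrer's x.
- spindle (a joint): How far the spindle is pressed in, m: 0 out, 0.003 fully in, a hard stop. The spring takes 4 N to start and 8 N at 0.003, and pushes it out again when let go.
- knob: Loose teal-blue knob, 45 g, standing on its underside: origin at the centre of that, z up. Round skirt 44 mm across, 16 mm high; on it a grip bar along x, 42 x 14 x 20 mm high. White pointer line on the bar's +x half. D hole from below 14 mm deep, 15.2 mm across, flat 3.2 mm from the axis on the +x side, bevelled mouth. Goes on with its x along the spindle tip's x, within 0.15 rad.
- bore_end (a point): Inner end of the knob's hole, on its axis, 14 mm above the knob's underside; it meets the spindle's tip when the knob is fully home (knob then 4.5 mm above the control plate, 1.5 mm when pressed fully in).
- beaker: Empty glass beaker, 46 mm across, 57 mm high, standing on the stirring plate about 114 mm behind the spindle axis; origin at the centre of its underside.
- screwdriver: Screwdriver with orange handle, 165 mm long, lying on the bench behind the loose parts; origin at its middle.
- cell: Open square glass sample cell, 28 x 28 x 66 mm, standing on the bench right of the stirrer; origin at the centre of its underside.
Mind the look-alikes: they are no part of the job. Several things have the shape of the knob; the one meant has the colours described above.

How it is judged:
By the outcome, as a careful person would: the job done as asked, in the order asked, and still so for the second after the job is handed in, while the arm keeps its last pose, push and grip.
It also fails if it takes over 61 s, if anything falls off the work surface, if the arm or the gripper's body presses on something with over 40 N, if the wrist force passes 120 N, or if a joint passes its speed limit or range.

## Working session

There is one attempt and no reset: what is moved stays moved. The work goes in short steps, Python scripts to look and compute and a tool call to move; the robot and the scene stay as the last step left them, time stands still between calls to the robot, and variables do not carry over. Pictures are saved under pics/ and viewed, about 8 in all and at most 12, crops included, and the job is handed in when it is done.

Besides the shell and the picture viewer there is one more tool, called after "Request:" as a command line: name --pt "numbers of a row" for each row, then --argument value for the rest. play_rows: Moves the arm, as the interface text tells. Its arguments: {"type":"object","properties":{"plan":{"type":"array"}},"required":["plan"]}

```bash
ls; mkdir -p pics
cat > h.py <<'E'
import numpy as np, cv2
from plant import manip
def grab(n):
    f=manip.grab_frame(n); np.savez('%s.npz'%n,**f); return f
def load(n): return dict(np.load('%s.npz'%n))
def save(f,n): cv2.imwrite('pics/'+n,f['img'][:,:,::-1])
def ray(f,u,v,fish=False):
    x=(u-f['cx'])/f['fx'];y=(v-f['cy'])/f['fy']
    if fish:
        t=np.hypot(x,y); s=np.sin(t)/t if t>1e-9 else 1
        d=np.array([x*s,-y*s,-np.cos(t)])
    else: d=np.array([x,-y,-1.])
    return f['rotation']@d
def onplane(f,u,v,z,fish=False):
    d=ray(f,u,v,fish); o=np.asarray(f['origin']); return o+d*(z-o[2])/d[2]
def cloud(f):
    h,w=f['range_z'].shape; v,u=np.mgrid[:h,:w]; Z=f['range_z']
    P=np.stack([(u-f['cx'])/f['fx']*Z,-(v-f['cy'])/f['fy']*Z,-Z],-1)
    return P@np.asarray(f['rotation']).T+f['origin']
E
python3 - <<'E'
from h import *
ims=[]
for n in('top','side','wrist'):
    f=grab(n);save(f,n+'0.png');print(n,f['origin'],np.round(f['rotation'],3).tolist(),f['fx'],f['cx'],f['cy'])
print(manip.state())
E
```

```text
pics
top [ 0.31908856 -0.14844752  1.31760172] [-0.698, -0.063, 0.06, 0.711] 439.6877639288455 257.3768609881116 197.92793915616866
side [ 0.06302057 -1.09110342  0.63611874] [0.832, 0.503, -0.11, -0.204] 403.9467033547531 252.67148238280328 191.29118403025896
wrist [ 0.29461367 -0.55449934  0.37236776] [0.819, -0.114, 0.079, -0.557] 297.3186396354542 253.84253401695966 188.30959018872753
{'time': 0.15, 'joint_pos': array([-1.31197756e+00,  5.32326607e-02,  1.61400741e+00, -3.70685446e-05,
        1.47601036e+00, -1.18999350e-01]), 'joint_vel': array([ 0.00071817, -0.00221164, -0.00238903,  0.00013972, -0.00012652,
       -0.00140786]), 'joint_efforts': array([ 2.48790930e-04, -3.94240952e+01, -3.70721984e+01, -5.92683364e-05,
        4.65354969e-03, -6.26975208e-06]), 'tool_pos': array([ 0.23040812, -0.58039322,  0.20481125]), 'tool_rot': array([-0.13220321, -0.6944727 , -0.13337075,  0.69458061]), 'contact_force': array([ 0.64286995, -0.16242847,  0.17636521]), 'ft_torque': array([ 0.01626562,  0.08941736, -0.00847785]), 'gripper_width': 0.9958423309455092}
```

Rotation is a quaternion; convert it in the helper.

```bash
python3 - <<'E'
s=open('h.py').read()
s=s.replace("import numpy as np, cv2","import numpy as np, cv2\nfrom scipy.spatial.transform import Rotation as R\ndef q2m(q): return R.from_quat(np.roll(q,-1)).as_matrix()")
s=s.replace("f=manip.grab_frame(n); np","f=manip.grab_frame(n); f['rotation']=q2m(f['rotation']); np")
open('h.py','w').write(s)
E
python3 - <<'E'
from h import *
for n in('top','side','wrist'):
    grab(n)
print(q2m(manip.state()['tool_rot']).round(3))
E
```

```text
[[-0.     0.369 -0.929]
 [ 0.001 -0.929 -0.369]
 [-1.    -0.001 -0.   ]]
```

View pics/top0.png

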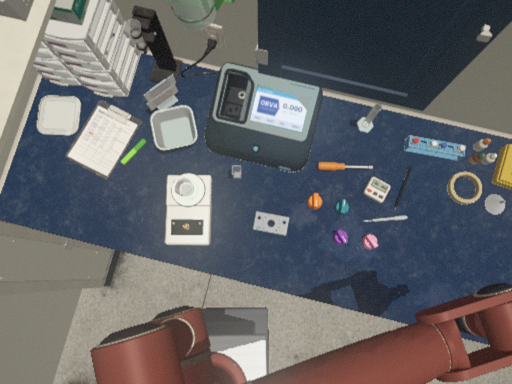

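View pics/side0.png

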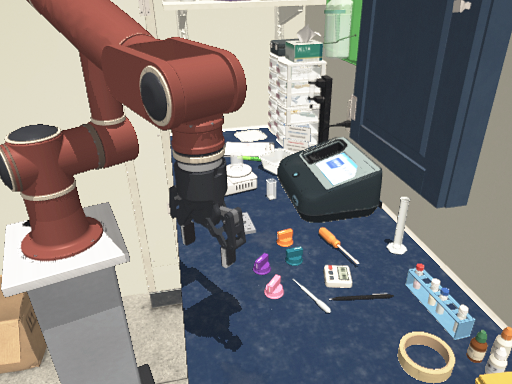

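Top view: the stirrer is at (188,215) with its black seat at (187,227), the beaker at (188,187), the cell at (236,171) and the plate at (270,223). There are four knob shapes: orange (315,201), teal (343,207), purple (341,237) and pink (371,242). Teal at (343,207) is the one described. I'll confirm it in an enlarged crop and measure.

```bash
python3 - <<'E'
from h import *
f=load('top');P=cloud(f);im=f['img']
hsv=cv2.cvtColor(im,cv2.COLOR_RGB2HSV)
def at(u,v):return P[v,u].round(4)
print('bench',at(290,270),at(250,200))
# plate
z=P[...,2]
def rect(m,name):
    n,l,s,c=cv2.connectedComponentsWithStats(m.astype(np.uint8))
    for i in range(1,n):
        if s[i,4]<40: continue
        zz=np.median(z[l==i]); vu=np.argwhere(l==i)
        pts=np.array([onplane(f,u,v,zz)[:2] for v,u in vu],np.float32)
        r=cv2.minAreaRect(pts); print(name,s[i],c[i].round(1),'z',zz.round(4),'c',pts.mean(0).round(4),np.round(r[0],4),np.round(r[1],4),round(r[2],1))
roi=np.zeros(z.shape,bool);roi[205:242,245:297]=1
rect(roi&(hsv[...,2]>110)&(hsv[...,1]<70),'plate')
roi=np.zeros(z.shape,bool);roi[190:225,328:360]=1
print(hsv[207,343],at(343,207))
rect(roi&(hsv[...,0]>80)&(hsv[...,0]<100)&(hsv[...,1]>100)&(hsv[...,2]>60),'teal')
roi=np.zeros(z.shape,bool);roi[170:250,160:216]=1
rect(roi&(hsv[...,2]>140)&(hsv[...,1]<60),'stir')
roi[:215]=0
rect(roi&(hsv[...,2]<70)&(z>0.03),'seat')
E
python3 - <<'E'
from h import *
f=load('top')['img'][:,:,::-1]
a=cv2.resize(f[165:250,160:216],(395,600),interpolation=cv2.INTER_CUBIC);b=cv2.resize(f[185:255,250:320+65],None,fx=3,fy=3,interpolation=cv2.INTER_CUBIC)
c=np.zeros((600,800,3),np.uint8);c[:,:395]=a;c[:210,395:800]=b
g=load('side')['img'][:,:,::-1];d=cv2.resize(g[220:305,235:320],(380,380),interpolation=cv2.INTER_CUBIC);c[215:595,400:780]=d
cv2.imwrite('pics/c1.png',c)
E
```

```text
bench [ 0.3324 -0.2384 -0.0018] [ 5.444e-01 -1.230e-01 -1.000e-04]
plate [253 211  37  25 625] [270.8 222.9] z 0.0105 c [ 0.4722 -0.1843] [ 0.4725 -0.1841] [0.1034 0.0581] 78.1
[ 93 123 162] [ 0.5121 -0.3969  0.0381]
teal [335 199  14  16 155] [341.4 207.2] z 0.0198 c [ 0.5144 -0.3957] [ 0.5166 -0.3961] [0.0388 0.0457] 87.3
stir [ 165  173   47   72 2684] [188.3 206.1] z 0.0501 c [0.5213 0.0564] [0.5154 0.0573] [0.1328 0.2094] 89.0
```

View pics/c1.png

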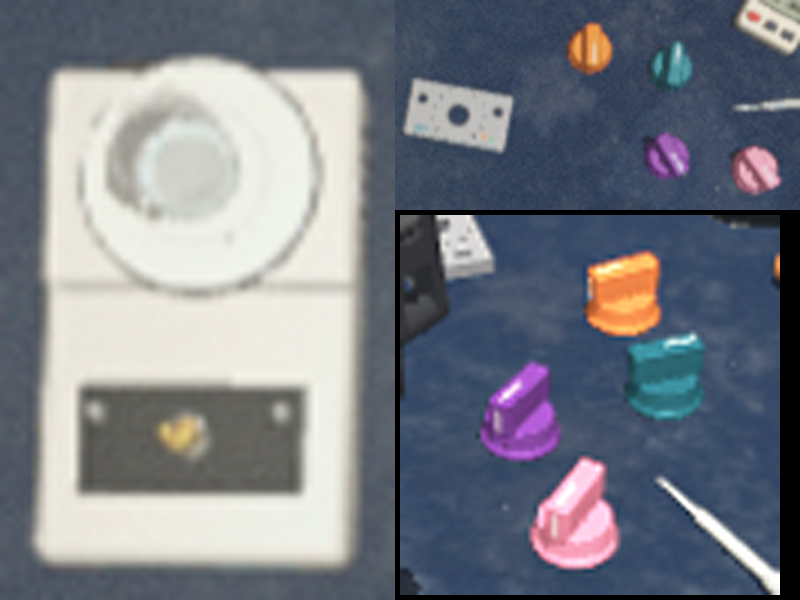

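The crop confirms teal at (343,207), with its pointer line facing away from the robot. The plate's pin holes are also on the far side, so neither needs flipping. I'll move above the plate and look with the wrist camera.

Request:
play_rows --pt "45 -279 -371 -0.984 -1" --pt "45 -279 -371 -0.984 -1" --pt "45 -279 -371 -0.984 -1" --pt "45 -279 -371 -0.984 -1" --pt "45 -279 -371 -0.984 -1" --pt "45 -279 -371 -0.984 -1" --pt "45 -279 -371 -0.984 -1" --pt "45 -279 -371 -0.984 -1"

```text
time: 1.3
tool_pos: [0.4733, -0.1819, 0.1605]
tool_rot: [0.446, 0.549, 0.446, -0.549]
contact_force: [0.2, -0.4, 0.2]
gripper_width: 0.998
```

Run:
```python
from h import *
f=grab('wrist');save(f,'w1.png');s=manip.state();print(s['time'],s['tool_pos'],q2m(s['tool_rot']).round(3).tolist(),f['origin'],f['rotation'].round(3).tolist())
```

```text
1.35 [ 0.47412732 -0.18021147  0.16017322] [[0.001, 0.979, -0.203], [0.003, -0.203, -0.979], [-1.0, 0.0, -0.003]] [ 0.48688159 -0.11333589  0.32819503] [[0.979, 0.197, 0.057], [-0.205, 0.941, 0.268], [-0.001, -0.274, 0.962]]
```

View pics/w1.png

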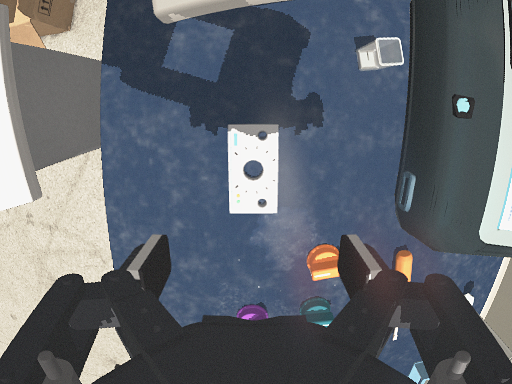

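Wrist view: the plate spans (229–278, 124–213), with its central hole at (254,169) and pin holes at (262,135) and (262,203) on the far (+x) side.

```bash
cat >> h.py <<'E'
def hole(f,u,v,z,r=9,thr=110):
    g=cv2.cvtColor(f['img'],cv2.COLOR_RGB2GRAY).astype(float)
    w=np.clip(thr-g[v-r:v+r+1,u-r:u+r+1],0,None); yy,xx=np.mgrid[v-r:v+r+1,u-r:u+r+1]
    return onplane(f,(w*xx).sum()/w.sum(),(w*yy).sum()/w.sum(),z,True)[:2]
E
python3 - <<'E'
from h import *
f=load('wrist')
a,b,c=hole(f,254,169,.01,13),hole(f,262,135,.01,6),hole(f,262,203,.01,6)
print(a,b,c,np.linalg.norm(b-c)); d=b-c; print('yaw',np.degrees(np.arctan2(-d[0],d[1])))
g=f['img'].mean(2)
m=np.zeros(g.shape,np.uint8);roi=(slice(118,218),slice(222,285));m[roi]=(g[roi]>130)
m=cv2.morphologyEx(m,cv2.MORPH_CLOSE,np.ones((19,19)))
pts=np.array([onplane(f,u,v,.01,True)[:2] for v,u in np.argwhere(m)],np.float32);print(cv2.minAreaRect(pts))
print(q2m(manip.state()['tool_rot'])[:,1], manip.state()['tool_pos'])
E
```

```text
[ 0.47045343 -0.18169636] [ 0.48841153 -0.1457731 ] [ 0.47322808 -0.21960796] 0.07537985441962107
yaw -11.620346789949851
((0.47414472699165344, -0.18492335081100464), (0.10528197884559631, 0.0630790963768959), 78.79634857177734)
[ 9.79129039e-01 -2.03239576e-01  1.59287295e-05] [ 0.47412732 -0.18021147  0.16017322]
```

Request:
play_rows --pt "60 0 0 0 -0.2" --pt "110 0 0 0 -0.2" --pt "120 0 0 0 -0.2" --pt "120 0 0 0 -0.2" --pt "120 0 0 0 -0.2"

```text
time: 1.98
tool_pos: [0.4743, -0.186, 0.0436]
tool_rot: [0.447, 0.55, 0.443, -0.549]
contact_force: [-0.2, 1.0, -0.7]
gripper_width: 0.603
```

Run:
```python
from h import *
f=grab('wrist');s=manip.state();print(s['time'],s['tool_pos'],q2m(s['tool_rot'])[:,1].round(3),s['gripper_width'])
c=f['img'][100:384,60:460];f['img']=cv2.resize(c,None,fx=2,fy=2);save(f,'w2.png')
```

```text
2.025 [ 0.47432611 -0.18598186  0.04360945] [ 0.978 -0.208  0.005] 0.6055408391492749
```

View pics/w2.png

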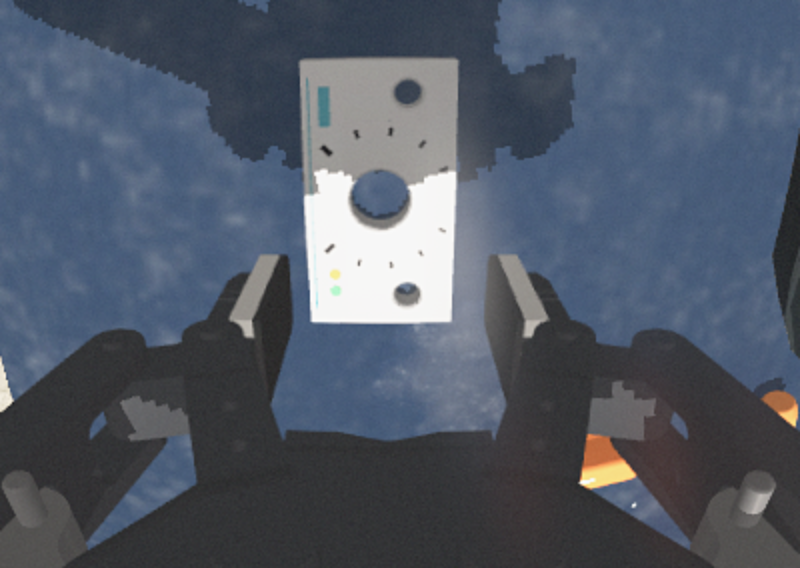

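Run:
```python
from h import *
f=load('wrist')
U=lambda x,y:(60+x//2,100+y//2)
a,b,c=hole(f,*U(380,197),.01,16,90),hole(f,*U(407,93),.01,8,90),hole(f,*U(407,293),.01,8,90)
d=b-c;n=np.linalg.norm(d);x=np.array([d[1],-d[0]])/n
print(a,b,c,n,(b+c)/2-.01*x); print('yaw',np.degrees(np.arctan2(-d[0],d[1])))
s=manip.state();T=q2m(s['tool_rot']); p=np.array([*((b+c)/2-.01*x),.01]);print('rel tool mm',(T.T@(p-s['tool_pos'])*1000).round(1))
# finger tips depth
P=cloud(f) # pinhole only; do fisheye
for (x,y) in [(275,262),(500,262),(250,320),(540,320)]:
    u,v=U(x,y);d=np.linalg.inv(f['rotation'])@ray(f,u,v,True);Z=f['range_z'][v,u];q=f['rotation']@(d*Z/-d[2])+f['origin'];print((x,y),(T.T@(q-s['tool_pos'])*1000).round(1))
```

```text
[ 0.46930762 -0.18454984] [ 0.48866161 -0.14527244] [ 0.47250233 -0.21821067] 0.0747068124014871 [ 0.47081871 -0.17957853]
yaw -12.491963197402347
rel tool mm [33.6 -4.9 -5.6]
(275, 262) [-37.3 -28.5 -11.3]
(500, 262) [-38.2  26.1 -11.7]
(250, 320) [-66.8 -28.1 -11.8]
(540, 320) [-66.1  29.5 -11.2]
```

```bash
cat >> h.py <<'E'
def fishpt(f,u,v):
    R_=f['rotation'];d=R_.T@ray(f,u,v,True);return R_@(d*f['range_z'][v,u]/-d[2])+f['origin']
def fishproj(f,p):
    d=f['rotation'].T@(np.asarray(p)-f['origin']);d/=np.linalg.norm(d);t=np.arccos(-d[2]);k=t/np.sin(t)*f['fx'];return f['cx']+d[0]*k,f['cy']-d[1]*k
E
python3 - <<'E'
from h import *
f=load('wrist');s=manip.state();T=q2m(s['tool_rot'])
U=lambda x,y:(60+x//2,100+y//2)
for p in [(390,90),(430,200),(380,310),(400,360),(275,262),(278,258),(283,256),(270,256)]: print(p,fishpt(f,*U(*p)).round(4), (T.T@(fishpt(f,*U(*p))-s['tool_pos'])*1000).round(1))
for t in [(0,28,-11),(-19,28,-11),(-37,28,-11),(0,28,11)]:
    u,v=fishproj(f,s['tool_pos']+T@np.array(t)/1000);print(t,((u-60)*2,(v-100)*2))
print(f['origin'],(T.T@(f['origin']-s['tool_pos'])*1000).round(1))
E
```

```text
(390, 90) [ 0.4833 -0.1437  0.0104] [ 33.1  -0.2 -43.3]
(430, 200) [ 0.489  -0.1854  0.0094] [34.3 14.1 -3.7]
(380, 310) [ 0.4621 -0.2248  0.0102] [33.5 -4.  40.5]
(400, 360) [ 4.639e-01 -2.558e-01  1.000e-04] [43.7  4.1 70.4]
(275, 262) [ 0.4486 -0.1689  0.0808] [-37.3 -28.5 -11.3]
(278, 258) [ 0.4491 -0.1692  0.078 ] [-34.6 -28.  -11.1]
(283, 256) [ 0.4874 -0.117   0.2112] [-167.7   -0.7  -70. ]
(270, 256) [ 0.4472 -0.1684  0.0778] [-34.4 -30.  -11.6]
(0, 28, -11) (np.float64(483.8506980622898), np.float64(212.14373007108526))
(-19, 28, -11) (np.float64(494.37552490440225), np.float64(235.2600594294919))
(-37, 28, -11) (np.float64(506.55290867455153), np.float64(262.2765400149752))
(0, 28, 11) (np.float64(480.0205230652223), np.float64(278.06530689712986))
[ 0.48744398 -0.11697337  0.21118746] [-167.7   -0.7  -70. ]
```

Run:
```python
from h import *
f=load('wrist');s=manip.state();T=q2m(s['tool_rot'])
U=lambda x,y:(60+x//2,100+y//2)
for y in range(262,400,16):
  for x in (488,492,500):
    print((x,y),(T.T@(fishpt(f,*U(x,y))-s['tool_pos'])*1000).round(1),end=' ')
  print()
```

```text
(488, 262) [-29.5  24.8  -7.8] (492, 262) [-37.1  24.3 -11.2] (500, 262) [-38.2  26.1 -11.7] 
(488, 278) [-32.9  24.4  -4.9] (492, 278) [-37.2  24.6  -6.9] (500, 278) [-45.2  24.9 -10.8] 
(488, 294) [-32.9  24.7  -0.3] (492, 294) [-38.1  24.7  -3. ] (500, 294) [-48.   24.7  -8. ] 
(488, 310) [-35.3  24.6   3.1] (492, 310) [-40.6  24.6   0.2] (500, 310) [-48.4  24.9  -4.1] 
(488, 326) [-34.9  25.    8.1] (492, 326) [-41.4  24.7   4.3] (500, 326) [-51.2  24.6  -1.4] 
(488, 342) [-39.4  24.5  10.2] (492, 342) [-44.5  24.4   7. ] (500, 342) [-53.8  24.4   1.3] 
(488, 358) [44.2 41.5 70.6] (492, 358) [43.6 43.1 70.3] (500, 358) [-53.4  24.9   6. ] 
(488, 374) [44.3 42.2 79.1] (492, 374) [44.8 44.1 79.5] (500, 374) [-56.6  24.5   8.3] 
(488, 390) [44.9 43.  88.3] (492, 390) [-167.7   -0.7  -70. ] (500, 390) [45.1 48.5 88.7]
```

Request:
play_rows --pt "0 -4.5 -5 0 -0.5" --pt "20 -4.5 -5 0 -0.5" --pt "36 -4.5 -5 0 -0.5" --pt "36 -4.5 -5 0 -0.5" --pt "36 -4.5 -5 0 -0.5"

```text
time: 2.65
tool_pos: [0.4694, -0.179, 0.0052]
tool_rot: [0.445, 0.549, 0.445, -0.549]
contact_force: [-0.1, 0.1, 0.6]
gripper_width: 0.746
```

Run:
```python
from h import *
f=grab('wrist');s=manip.state();print(s['time'],s['tool_pos'],q2m(s['tool_rot'])[:,1].round(3),s['gripper_width'])
c=f['img'][100:384,60:460];f['img']=cv2.resize(c,None,fx=1.5,fy=1.5);
g=grab('side');e=cv2.resize(g['img'][180:290,160:280],(480,440));o=np.zeros((440+0,600,3),np.uint8)
f2=np.zeros((600,800,3),np.uint8);f2[:426,:600]=f['img'];f2=cv2.resize(f2[:426,:600],(480,341));f['img']=np.hstack([cv2.resize(f2,(400,284)),cv2.resize(e,(310,284))]);save(f,'w3.png')
```

```text
2.7 [ 0.46960155 -0.17916977  0.00548057] [ 0.978 -0.208  0.001] 0.7490384213979222
```

View pics/w3.png

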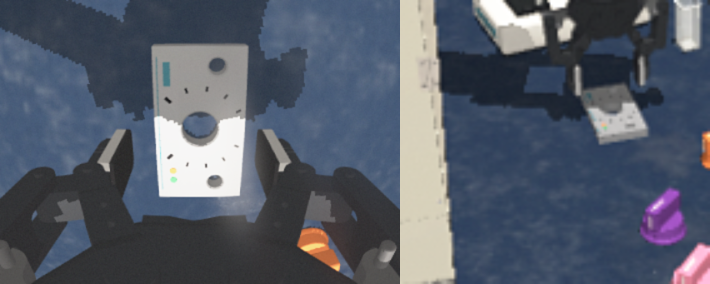

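Run:
```python
from h import *
f=load('wrist');s=manip.state();T=q2m(s['tool_rot'])
print(f['origin'],(T.T@(f['origin']-s['tool_pos'])*1000).round(1))
U=lambda x,y:(60+x,100+y)
for p in [(125,135),(115,140),(260,133),(258,150),(258,165),(205,100),(170,180),(200,215)]: print(p,fishpt(f,*U(*p)).round(4),(T.T@(fishpt(f,*U(*p))-s['tool_pos'])*1000).round(1))
a,b,c=hole(f,*U(199,126),.01,18,90),hole(f,*U(217,65),.01,9,90),hole(f,*U(215,181),.01,9,90)
d=b-c;n=np.linalg.norm(d);x=np.array([d[1],-d[0]])/n
print(a,b,c,n,(b+c)/2-.01*x); print('yaw',np.degrees(np.arctan2(-d[0],d[1])))
# side view: project gripper tip points via depth
g=load('side');P=cloud(g)
for u,v in [(227,215),(228,213),(253,210),(254,213)]: print((u,v),P[v,u].round(4))
sub=P[180:290,160:280];m=(abs(sub[...,0]-.47)<.06)&(abs(sub[...,1]+.18)<.04)&(sub[...,2]>.016);print(np.sort(sub[m][:,2])[:20].round(4))
```

```text
[ 0.48307748 -0.1103339   0.1728803 ] [-167.3   -1.   -70.1]
(125, 135) [ 0.4386 -0.1614  0.0464] [-40.9 -34.1 -11. ]
(115, 140) [ 0.4358 -0.16    0.0538] [-48.2 -37.1 -11.8]
(260, 133) [ 0.5019 -0.1747  0.0445] [-38.8  30.5 -11.1]
(258, 150) [ 0.4997 -0.1836  0.0446] [-39.   30.3  -1.9]
(258, 165) [ 0.4985 -0.1916  0.0457] [-40.1  30.8   6.1]
(205, 100) [ 0.4781 -0.164   0.0099] [ -4.3   5.1 -16.6]
(170, 180) [ 0.4454 -0.2127  0.0106] [ -5.  -16.8  37.8]
(200, 215) [ 0.4568 -0.2549 -0.    ] [ 5.7  3.1 76.7]
[ 0.46950288 -0.17831537] [ 0.48853532 -0.14459279] [ 0.47118816 -0.21637938] 0.07385281697302139 [ 0.47014152 -0.1781372 ]
yaw -13.585041593726546
(227, 215) [ 0.4297 -0.172   0.0377]
(228, 213) [ 0.4288 -0.1827  0.0503]
(253, 210) [ 0.5015 -0.1948  0.0455]
(254, 213) [ 0.5311 -0.1407 -0.0017]
[0.0351 0.036  0.0377 0.0389 0.0395 0.0399 0.0402 0.0404 0.0409 0.0414
 0.0414 0.042  0.0421 0.0426 0.0427 0.0431 0.0432 0.0432 0.0433 0.0451]
```

Both cameras agree that the open fingertips are at z≈0.037, about 31 mm short of the reported TCP. I'll descend further, watching the force.

Request:
play_rows --pt "10 0 0 0 -0.5" --pt "18 0 0 0 -0.5" --pt "24 0 0 0 -0.5" --pt "24 0 0 0 -0.5"

```text
time: 3.25
tool_pos: [0.4684, -0.1785, -0.0202]
tool_rot: [-0.445, -0.549, -0.446, 0.55]
contact_force: [0.8, 0.6, -0.0]
gripper_width: 0.75
```

Run:
```python
from h import *
g=grab('side');P=cloud(g);s=manip.state();print(s['time'],s['tool_pos'],s['contact_force'].round(1))
sub=P[180:290,160:280];m=(abs(sub[...,0]-.47)<.06)&(abs(sub[...,1]+.18)<.03)&(abs(sub[...,0]-.47)>.029)&(sub[...,2]>.003);print(np.sort(sub[m][:,2])[:30].round(4))
```

```text
3.3 [ 0.46879624 -0.178745   -0.01966162] [ 0.7 -0.1  0.1]
[0.0046 0.0053 0.0065 0.0075 0.0079 0.0082 0.0082 0.0084 0.0089 0.0107
 0.0107 0.0124 0.0136 0.014  0.0147 0.0148 0.0168 0.0174 0.0177 0.0181
 0.0183 0.0185 0.0198 0.0205 0.0206 0.0206 0.0208 0.021  0.0211 0.0216]
```

Request:
play_rows --pt "6 0 0 0 -0.5" --pt "6 0 0 0 -0.5" --pt "6 0 0 0 0.2" --pt "6 0 0 0 0.2" --pt "6 0 0 0 1" --pt "6 0 0 0 1"

```text
time: 4.05
tool_pos: [0.4699, -0.1793, -0.0244]
tool_rot: [0.446, 0.55, 0.445, -0.549]
contact_force: [-0.3, 0.5, 5.7]
gripper_width: 0.601
```

Request:
play_rows --pt "6 0 0 0 1" --pt "-10 0 0 0 1" --pt "-40 0 0 0 1" --pt "-94 0 0 0 1" --pt "-94 0 0 0 1"

```text
time: 4.68
tool_pos: [0.4719, -0.1805, 0.0731]
tool_rot: [0.448, 0.551, 0.442, -0.548]
contact_force: [0.1, -0.4, -1.3]
gripper_width: 0.606
```

Run:
```python
from h import *
f=grab('wrist');s=manip.state();print(s['time'],s['tool_pos'],q2m(s['tool_rot'])[:,1].round(3),s['gripper_width'],s['contact_force'])
save(f,'w4.png')
```

```text
4.725 [ 0.47005411 -0.17945884  0.07032967] [ 0.978 -0.207  0.003] 0.6094357841183198 [-1.04630853  0.64879432 -0.97808294]
```

View pics/w4.png

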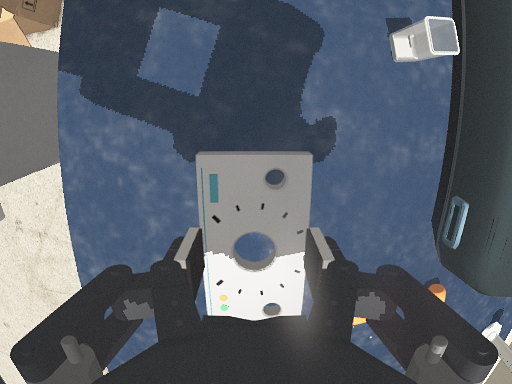

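The wrist view shows the plate held level across its middle, central hole at (255,250) and pin holes at (275,177) and (271,309). Next: the plate's pose in the tool frame.

Run:
```python
from h import *
f=load('wrist');s=manip.state();T=q2m(s['tool_rot']);t=s['tool_pos']
L=[(T.T@(fishpt(f,u,v)-t)*1000) for u,v in [(212,165),(300,165),(250,200),(220,262),(285,265),(230,300),(285,290),(245,160)]];print(np.round(L,1))
zp=t[2]-np.median(np.array(L)[:,0])/1000;print('plate top z',zp)
a,b,c=hole(f,255,250,zp,24,100),hole(f,275,177,zp,12,100),hole(f,271,309,zp,11,100)
for p in(a,b,c):print((T.T@(np.array([*p,zp])-t)*1000).round(1))
print(np.linalg.norm(b-c))
# stirrer from top camera: pins, spindle, seat
f=load('top');P=cloud(f);im=f['img'].astype(int)
hsv=cv2.cvtColor(f['img'],cv2.COLOR_RGB2HSV)
m=np.zeros(im.shape[:2],np.uint8);m[215:240,168:206]=(im.sum(2)<330)[215:240,168:206]
n,l,st,c=cv2.connectedComponentsWithStats(m);i=1+np.argmax(st[1:,4])
k=cv2.morphologyEx((l==i).astype(np.uint8),cv2.MORPH_CLOSE,np.ones((9,9)));print(st[i],c[i])
pts=np.array([onplane(f,u,v,.054)[:2] for v,u in np.argwhere(k)],np.float32);print(cv2.minAreaRect(pts),pts.mean(0))
```

```text
[[-36.3 -18.4 -42.4]
 [-35.9  22.4 -42.3]
 [-37.1  -0.9 -25.7]
 [-37.3 -16.6   7.9]
 [-37.1  17.   10. ]
 [-37.1 -12.4  32.8]
 [-36.   17.9  26.8]
 [-36.2  -3.1 -44.7]]
plate top z 0.10700589214375064
[-36.7  -1.8  -0.5]
[-36.7  10.3 -37. ]
[-36.6  11.6  46.8]
0.08381860420371512
[172 220  30  15 366] [186.29234973 227.01092896]
((0.4594287872314453, 0.06051822006702423), (0.08487356454133987, 0.0405689962208271), 88.99762725830078) [0.4600002  0.06078571]
```

Request:
play_rows --pt "-50 -20 -50 -0.1 1" --pt "-50 -41 -100 -0.19 1" --pt "-50 -41 -144 -0.19 1" --pt "-50 -41 -144 -0.19 1" --pt "-50 -41 -144 -0.19 1" --pt "-50 -41 -144 -0.19 1"

```text
time: 5.48
tool_pos: [0.4582, -0.0304, 0.1177]
tool_rot: [-0.494, -0.505, -0.495, 0.506]
contact_force: [-0.2, 0.8, -1.8]
gripper_width: 0.603
```

Run:
```python
from h import *
f=grab('wrist');s=manip.state();print(s['time'],s['tool_pos'],q2m(s['tool_rot'])[:,1].round(3),s['gripper_width'],s['contact_force'])
f['img']=cv2.resize(f['img'],None,fx=1.5,fy=1.5);save(f,'w5.png')
```

```text
5.525 [ 0.45840937 -0.03042565  0.11801636] [ 1.    -0.021 -0.001] 0.6089383377143143 [ 0.27936337  1.22603862 -1.30498816]
```

View pics/w5.png

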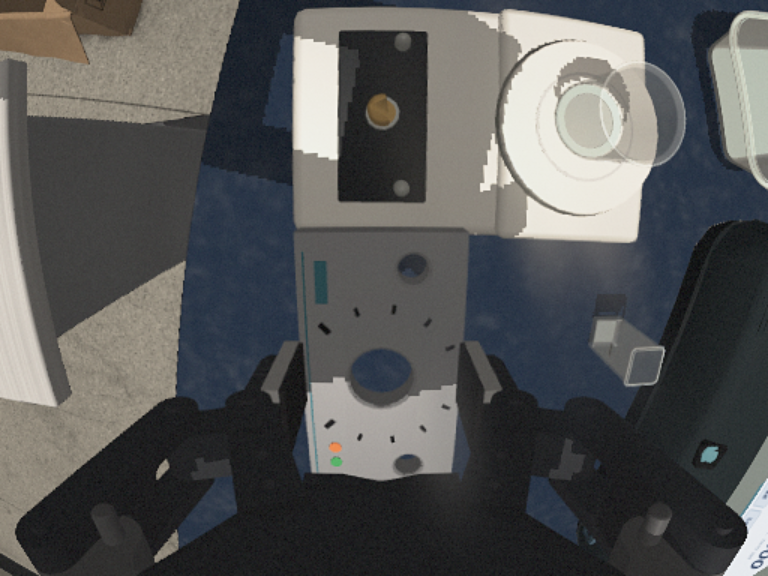

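Wrist view (×1.5): pins at (403,41) and (401,187), spindle (382,112), seat corners (339,31)–(426,202). The plate's hole is at (381,374) and its far edge runs (294–469, 229).

```bash
cat > m.py <<'E'
from h import *
def sub(g,u,v,r,op):
    w=g[v-r:v+r+1,u-r:u+r+1];m=op(w).astype(np.uint8);n,l,st,c=cv2.connectedComponentsWithStats(m)
    i=1+np.argmax(st[1:,4]);return c[i][0]+u-r,c[i][1]+v-r,st[i,4]
E
python3 - <<'E'
from m import *
f=load('wrist');g=cv2.cvtColor(f['img'],cv2.COLOR_RGB2GRAY);s=manip.state();T=q2m(s['tool_rot']);t=s['tool_pos']
print(fishpt(f,255,74),'spindle top'); print(fishpt(f,235,100),'seat')
for u,v in [(269,28),(267,125)]:
    a=sub(g,u,v,8,lambda w:w>75);p=onplane(f,a[0],a[1],.066,True);print(a,p,fishpt(f,u,v));
# seat rect
m=np.zeros(g.shape,np.uint8);m[15:142,215:295]=(g[15:142,215:295]<70)
n,l,st,c=cv2.connectedComponentsWithStats(m);i=1+np.argmax(st[1:,4]);print(st[i])
k=cv2.morphologyEx((l==i).astype(np.uint8),cv2.MORPH_CLOSE,np.ones((31,31)))
pts=np.array([onplane(f,u,v,.054,True)[:2] for v,u in np.argwhere(k)],np.float32);print(cv2.minAreaRect(pts))
# plate
Q=np.array([T.T@(fishpt(f,u,v)-t)*1000 for u,v in [(205,160),(300,160),(255,185),(225,240),(295,235)]]);print(Q.round(1))
zp=t[2]-np.median(Q[:,0])/1000
for u,v,r in [(275,178,12),(254,250,24),(271,309,9)]:
    w=g[v-r:v+r,u-r:u+r];print(u,v,g[v-r-2,u],[sub(g,u,v,r,lambda w,h=h:w<h) for h in(50,65,80)])
a=sub(g,275,178,13,lambda w:w<75);print('hole b',T.T@(onplane(f,a[0],a[1],zp,True)-t)*1000)
E
```

```text
[0.45993944 0.06159166 0.08203847] spindle top
[0.44424441 0.04469779 0.05406166] seat
(np.float64(268.29473684210524), np.float64(27.06315789473684), np.int32(95)) [0.47045017 0.0991235  0.066     ] [0.47104219 0.09886527 0.06418228]
(np.float64(267.3255813953488), np.float64(124.76744186046511), np.int32(86)) [0.4682409  0.02559058 0.066     ] [0.46800092 0.02541851 0.06594982]
[ 225   20   60  115 6048]
((0.4596664011478424, 0.06310955435037613), (0.09083228558301926, 0.045297201722860336), 88.3073501586914)
[[-33.8 -23.5 -45.7]
 [-33.6  20.2 -45.6]
 [-33.6  -0.5 -33.7]
 [-34.8 -15.3  -5.8]
 [-34.   19.3  -8.1]]
275 178 88 [(np.float64(273.3392857142857), np.float64(175.61607142857142), np.int32(112)), (np.float64(274.3070175438597), np.float64(176.5263157894737), np.int32(228)), (np.float64(275.059585492228), np.float64(178.40932642487047), np.int32(386))]
254 250 85 [(np.float64(248.375), np.float64(243.875), np.int32(8)), (np.float64(253.14977973568284), np.float64(246.95044052863437), np.int32(908)), (np.float64(253.67751703255112), np.float64(250.20439061317182), np.int32(1321))]
271 309 160 [(np.float64(275.6818181818182), np.float64(317.45454545454544), np.int32(22)), (np.float64(270.4230769230769), np.float64(304.5), np.int32(26)), (np.float64(271.44025157232704), np.float64(308.67295597484275), np.int32(159))]
hole b [-33.85498671   8.73498356 -36.81191149]
```

Run:
```python
from m import *
f=load('wrist');s=manip.state();T=q2m(s['tool_rot']);t=s['tool_pos'];zp=t[2]+.034
r=lambda u,v:(T.T@(onplane(f,u,v,zp,True)-t)*1000)[1:]
for n,p in dict(a=(253.7,250.2),b=(275.06,178.4),c=(271.4,308.7)).items():print(n,r(*p).round(1))
# outline edges
g=cv2.cvtColor(f['img'],cv2.COLOR_RGB2GRAY).astype(int)
for v in (165,190,205):
    print(v,[ (u,g[v,u]) for u in range(190,203,1)],[ (u,g[v,u]) for u in range(303,317)])
print([(v,g[v,250]) for v in range(146,160)])
```

```text
a [-1.2  0.2]
b [  8.8 -37. ]
c [ 8.8 38.3]
165 [(190, np.int64(60)), (191, np.int64(53)), (192, np.int64(54)), (193, np.int64(57)), (194, np.int64(53)), (195, np.int64(49)), (196, np.int64(84)), (197, np.int64(87)), (198, np.int64(90)), (199, np.int64(90)), (200, np.int64(86)), (201, np.int64(89)), (202, np.int64(91))] [(303, np.int64(90)), (304, np.int64(89)), (305, np.int64(86)), (306, np.int64(90)), (307, np.int64(90)), (308, np.int64(88)), (309, np.int64(91)), (310, np.int64(93)), (311, np.int64(90)), (312, np.int64(74)), (313, np.int64(54)), (314, np.int64(50)), (315, np.int64(56)), (316, np.int64(55))]
190 [(190, np.int64(54)), (191, np.int64(52)), (192, np.int64(59)), (193, np.int64(54)), (194, np.int64(55)), (195, np.int64(57)), (196, np.int64(56)), (197, np.int64(78)), (198, np.int64(88)), (199, np.int64(90)), (200, np.int64(90)), (201, np.int64(89)), (202, np.int64(63))] [(303, np.int64(87)), (304, np.int64(87)), (305, np.int64(86)), (306, np.int64(90)), (307, np.int64(87)), (308, np.int64(85)), (309, np.int64(86)), (310, np.int64(85)), (311, np.int64(62)), (312, np.int64(
[... 262 characters left out ...]
 (198, np.int64(78)), (199, np.int64(86)), (200, np.int64(88)), (201, np.int64(88)), (202, np.int64(81))] [(303, np.int64(87)), (304, np.int64(91)), (305, np.int64(89)), (306, np.int64(87)), (307, np.int64(86)), (308, np.int64(89)), (309, np.int64(88)), (310, np.int64(72)), (311, np.int64(55)), (312, np.int64(55)), (313, np.int64(56)), (314, np.int64(52)), (315, np.int64(53)), (316, np.int64(58))]
[(146, np.int64(138)), (147, np.int64(133)), (148, np.int64(133)), (149, np.int64(131)), (150, np.int64(132)), (151, np.int64(80)), (152, np.int64(68)), (153, np.int64(67)), (154, np.int64(74)), (155, np.int64(91)), (156, np.int64(90)), (157, np.int64(91)), (158, np.int64(88)), (159, np.int64(91))]
```

Request:
play_rows --pt "0 0 -50 0.01 1" --pt "0 0 -93.5 0.01 1" --pt "0 0.4 -93.5 0.01 1" --pt "30 0.4 -93.5 0.01 1" --pt "48 0.4 -93.5 0.01 1" --pt "48 0.4 -93.5 0.01 1" --pt "48 0.4 -93.5 0.01 1"

```text
time: 6.4
tool_pos: [0.4616, 0.0634, 0.0714]
tool_rot: [0.493, 0.508, 0.492, -0.507]
contact_force: [0.5, 0.1, -1.0]
gripper_width: 0.607
```

Run:
```python
from m import *
f=grab('wrist');s=manip.state();T=q2m(s['tool_rot']);t=s['tool_pos'];print(s['time'],t,T[:,1].round(3),s['gripper_width'],s['contact_force'])
f2=dict(f);f2['img']=cv2.resize(f['img'],None,fx=1.5,fy=1.5);save(f2,'w6.png')
t0=np.array([.4608,.0631,t[2]]);print('to go',(T.T@(t0-t)*1000).round(1))
```

```text
6.45 [0.46194169 0.0635245  0.07187921] [ 1.    -0.03   0.002] 0.6053137225323929 [ 0.07424457 -0.23170488 -0.92123484]
to go [-0.  -1.1  0.5]
```

View pics/w6.png

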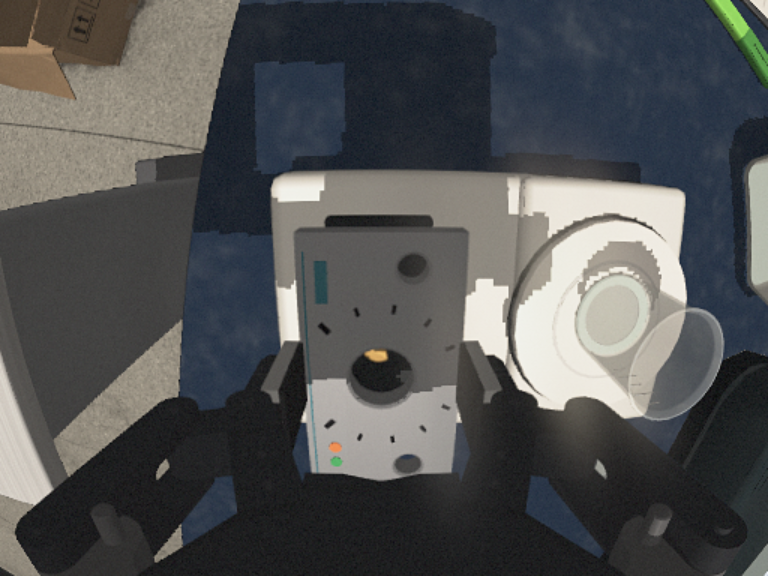

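The spindle shows through the plate hole at (376,355) in the ×1.5 image, as expected.

Run:
```python
from m import *
f=load('wrist');s=manip.state();T=q2m(s['tool_rot']);t=s['tool_pos']
h=cv2.cvtColor(f['img'],cv2.COLOR_RGB2HSV);m=(h[...,0]>8)&(h[...,0]<28)&(h[...,1]>90);m[:225]=0;m[250:]=0;m[:,:235]=0;m[:,272:]=0
q=np.argwhere(m);print(len(q),q.min(0),q.max(0));P=np.array([fishpt(f,u,v) for v,u in q]);P=P[P[:,2]>.06];print(np.median(P,0),P.min(0),P.max(0))
g=cv2.cvtColor(f['img'],cv2.COLOR_RGB2GRAY);zp=t[2]+.034
r=lambda p:(T.T@(onplane(f,p[0],p[1],zp,True)-t)*1000)[1:]
for u,v,k in [(254,250,24),(275,178,13),(271,309,9)]:print(r(sub(g,u,v,k,lambda w:w<78)))
```

```text
116 [233 243] [241 258]
[0.4588848  0.05963214 0.08189961] [0.45415964 0.05661621 0.07589772] [0.46245299 0.06235146 0.08334915]
[-1.16081865  1.09078751]
[  8.47628537 -36.83758666]
[ 8.68280464 38.35795765]
```

Request:
play_rows --pt "0 -0.7 0.3 0 1" --pt "10 -0.7 0.3 0 1" --pt "18 -0.7 0.3 0 1" --pt "24 -0.7 0.3 0 1" --pt "24 -0.7 0.3 0 1" --pt "24 -0.7 0.3 0 1"

```text
time: 7.2
tool_pos: [0.4605, 0.0637, 0.0469]
tool_rot: [0.493, 0.507, 0.493, -0.507]
contact_force: [0.2, 0.7, -1.9]
gripper_width: 0.608
```

Request:
play_rows --pt "4 0 0 0 1" --pt "7 0 0 0 1" --pt "10 0 0 0 1" --pt "10 0 0 0 1"

```text
time: 7.7
tool_pos: [0.4602, 0.0638, 0.0365]
tool_rot: [0.493, 0.507, 0.493, -0.507]
contact_force: [-0.1, 1.3, -2.8]
gripper_width: 0.606
```

Request:
play_rows --pt "3 0 0 0 1" --pt "5 0 0 0 1" --pt "7 0 0 0 1" --pt "7 0 0 0 1"

```text
time: 8.2
tool_pos: [0.4605, 0.0638, 0.0298]
tool_rot: [0.493, 0.507, 0.493, -0.507]
contact_force: [1.2, 2.7, -1.5]
gripper_width: 0.605
```

Request:
play_rows --pt "2 0 0 0 1" --pt "3.5 0 0 0 1" --pt "3.5 0 0 0 1"

```text
time: 8.57
tool_pos: [0.4605, 0.0638, 0.0296]
tool_rot: [-0.492, -0.507, -0.493, 0.508]
contact_force: [-12.9, 1.6, 21.7]
gripper_width: 0.607
```

Run:
```python
from m import *
f=grab('wrist');s=manip.state();T=q2m(s['tool_rot']);t=s['tool_pos'];print(t,s['contact_force'])
for u,v in [(205,160),(300,160),(240,185),(225,240),(295,235),(225,290),(290,290)]:print(fishpt(f,u,v).round(4),end='')
print(fishpt(f,190,140),fishpt(f,330,140),'deck'); g=cv2.cvtColor(f['img'],cv2.COLOR_RGB2GRAY)
zp=.064
r=lambda p:(T.T@(onplane(f,p[0],p[1],zp,True)-t)*1000)[1:]
print([g[170:186:3,266:286:3]],)
```

```text
[0.46053297 0.06382276 0.02957919] [-13.76391055   2.57524816  21.40306736]
[0.4386 0.1101 0.0637][0.4822 0.1089 0.0639][0.4542 0.0977 0.0637][0.4454 0.0691 0.0628][0.4805 0.0708 0.0628][0.4433 0.0393 0.0642][0.4786 0.038  0.0639][0.42744831 0.11749183 0.04282535] [0.50166765 0.11547423 0.04275622] deck
[array([[ 90,  76,  96,  95, 100,  85,  92],
       [ 77,  96,  98, 105, 100, 100,  76],
       [ 52,  93, 102, 109, 107,  98,  74],
       [ 38,  88, 100, 112, 103,  93,  71],
       [ 63,  70,  86,  97,  90,  79,  70],
       [ 78,  72,  74,  77,  72,  73,  84]], dtype=uint8)]
```

Plate top reads 63.7 mm everywhere, so it is flush, and a pin shows in its hole. Releasing and rising.

Request:
play_rows --pt "-3 0 0 0 1" --pt "-3 0 0 0 -0.35" --pt "-3 0 0 0 -0.45" --pt "-3 0 0 0 -0.45" --pt "-30 0 0 0 -0.45" --pt "-80 0 0 0 -0.45" --pt "-130 0 0 0 -0.45" --pt "-150 0 0 0 -0.45"

```text
time: 9.62
tool_pos: [0.4621, 0.0635, 0.1799]
tool_rot: [0.494, 0.509, 0.491, -0.506]
contact_force: [0.5, 0.4, 0.4]
gripper_width: 0.725
```

Run:
```python
from m import *
f=grab('wrist');s=manip.state();T=q2m(s['tool_rot']);t=s['tool_pos'];print(s['time'],t,T[:,1],s['joint_pos'].round(2))
f['img']=cv2.resize(f['img'][50:384,100:420],None,fx=1.75,fy=1.75,interpolation=cv2.INTER_CUBIC);save(f,'w7.png')
```

```text
9.675 [0.46271437 0.06354592 0.18125893] [ 0.9995513 -0.0290376  0.0073498] [-0.02 -0.33  2.   -0.    1.47  0.01]
```

View pics/w7.png

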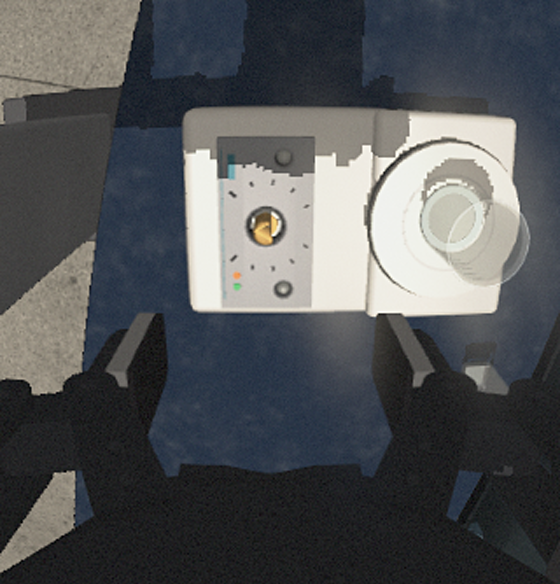

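The plate sits seated with both pins in their holes, and the spindle is at crop (267,228). Now the flat's direction.

```bash
cat >> m.py <<'E'
def dflat(f,box,z=.0825):
    h=cv2.cvtColor(f['img'],cv2.COLOR_RGB2HSV);u0,v0,u1,v1=box
    H=h[v0:v1,u0:u1].astype(int);m=((H[...,0]>8)&(H[...,0]<32)&(H[...,1]>70)&(H[...,2]>60)).astype(np.uint8)
    vv,uu=np.mgrid[v0:v1,u0:u1]
    for row in m: print(''.join('.#'[x] for x in row))
    Z=np.array([[fishpt(f,u,v)[2]*1000 for u in range(u0,u1)] for v in range(v0,v1)])
    return m,Z
E
python3 - <<'E'
from m import *
f=load('wrist')
m,Z=dflat(f,(240,165,266,196));np.set_printoptions(linewidth=220)
print(Z.round().astype(int))
print(onplane(f,252.6,180.3,.0825,True),[onplane(f,u,v,.064,True) for u,v in [(100+284/1.75,50+158/1.75),(100+283/1.75,50+289/1.75)]])
E
```

```text
..........................
..........................
..........................
..........................
..........................
..........................
...........##.............
.........#####............
.......#########..........
......###########.........
......#############.......
......#############.......
......#############.......
......#############.......
......############........
.....#############........
....##############........
....#############.........
....############..........
.....##########...........
.....###########..........
.....###########..........
......##########..........
.......#########..........
.........######...........
..........................
..........................
..........................
..........................
..........................
..........................
[[ 64  64  63  63  63  63  62  63  65  64  64  63  63  64  64  65  64  64  63  63  65  64  63  64  64  65]
 [ 65  64  64  63  64  64  63  64  63  64  63  64  64  64  62  63  63  64  63  63  63  63  64  64  63  64]
 [ 64  64  64  64  65  63  64  64  64  61  63  63
[... 2477 characters left out ...]
  64  64  64  65  64  62  63  63  64  64]
 [ 64  64  64  64  63  63  63  64  64  63  63  64  64  64  62  64  62  64  63  65  63  64  64  64  63  63]
 [ 64  63  63  63  63  63  64  63  64  63  63  64  64  62  63  64  64  64  64  63  63  65  63  63  64  64]
 [ 64  63  64  63  63  65  64  64  64  65  64  63  63  64  63  64  63  64  63  63  64  63  63  64  64  64]
 [ 65  63  64  64  64  65  62  64  64  63  64  63  64  64  63  63  64  63  64  64  64  63  63  62  64  63]
 [ 64  65  64  64  63  64  64  64  65  63  63  64  63  64  64  65  63  64  63  63  64  63  64  64  63  65]]
[0.46053612 0.06579656 0.0825    ] [array([0.47088874, 0.10031472, 0.064     ]), array([0.468557 , 0.0240829, 0.064    ])]
```

Run:
```python
from m import *
f=load('wrist')
E=[]
for v in range(176,189):
    zz=[fishpt(f,u,v)[2] for u in range(248,258)]
    u=max(248+i for i,z in enumerate(zz) if .0755<z<.09)
    z=fishpt(f,u,v)[2]; E.append(onplane(f,u+.5,v,.0825,True)[:2])
E=np.array(E);d=np.linalg.svd(E-E.mean(0))[2][0];d*=np.sign(d[1])
print('flat yaw',np.degrees(np.arctan2(-d[0],d[1])),E.mean(0))
n=np.array([d[1],-d[0]]);print('dist of flat from (.4600,.0630):',(E.mean(0)-[.46,.063])@n)
P=np.array([fishpt(f,u,v) for v in range(165,196) for u in range(240,266)]);T_=P[(P[:,2]>.0795)&(P[:,2]<.09)][:,:2]
c=T_.mean(0);print('D centroid',c,'axis',c+.00168*n)
# min enclosing circle of round side
print(cv2.minEnclosingCircle(T_.astype(np.float32)))
# knob by top depth
g=load('top');Pt=cloud(g);h=cv2.cvtColor(g['img'],cv2.COLOR_RGB2HSV)
m=np.zeros(h.shape[:2],bool);m[190:225,328:360]=1;m&=(h[...,0]>80)&(h[...,0]<100)&(h[...,1]>100)&(h[...,2]>60)
q=Pt[m];print('bar',q[q[:,2]>.030].mean(0),len(q[q[:,2]>.03]),'skirt all',q[:,:2].mean(0))
b=q[q[:,2]>.030][:,:2];e=np.linalg.svd(b-b.mean(0))[2][0];e*=np.sign(e[0]);print('knob yaw',np.degrees(np.arctan2(e[1],e[0])))
```

```text
flat yaw 4.674452192162255 [0.46181193 0.0641262 ]
dist of flat from (.4600,.0630): 0.0018976843188833678
D centroid [0.45760815 0.06352918] axis [0.45928256 0.06366609]
((0.45754265785217285, 0.06190376728773117), 0.0063484045676887035)
bar [ 0.50743746 -0.38798471  0.08094188] 57 skirt all [ 0.51153811 -0.39205845]
knob yaw -50.755737105229805
```

Request:
play_rows --pt "0 5 60 0.18 -0.2" --pt "20 5 120 0.36 0" --pt "41 5 180 0.54 0" --pt "41 5 240 0.72 0" --pt "41 5 300 0.9 0" --pt "41 5 360 1.08 0" --pt "41 5 420 1.26 0" --pt "41 5 460 1.44 0"

```text
time: 10.68
tool_pos: [0.4505, -0.398, 0.1325]
tool_rot: [-0.032, -0.705, -0.034, 0.707]
contact_force: [0.2, -0.4, 0.4]
gripper_width: 0.504
```

```bash
cat >> m.py <<'E'
def knob(f,box,thr=.030):
    h=cv2.cvtColor(f['img'],cv2.COLOR_RGB2HSV);u0,v0,u1,v1=box
    m=np.zeros(h.shape[:2],np.uint8);m[v0:v1,u0:u1]=((h[...,0]>80)&(h[...,0]<100)&(h[...,1]>100)&(h[...,2]>30))[v0:v1,u0:u1]
    n,l,st,c=cv2.connectedComponentsWithStats(m)
    if n<2: print('none');return
    i=1+np.argmax(st[1:,4]);print('blob',st[i],c[i])
    k=cv2.morphologyEx((l==i).astype(np.uint8),cv2.MORPH_CLOSE,np.ones((7,7)))
    P=np.array([fishpt(f,u,v) for v,u in np.argwhere(k)])
    return P
E
python3 - <<'E'
from m import *
f=grab('wrist');s=manip.state();T=q2m(s['tool_rot']);t=s['tool_pos'];print(s['time'],t,T[:,1].round(3),s['gripper_width'])
u,v=fishproj(f,[.512,-.394,.02]);print(u,v)
u,v=int(u),int(v);P=knob(f,(max(u-45,0),max(v-45,0),u+45,v+45))
top=P[(P[:,2]>.0335)&(P[:,2]<.04)];print(len(P),len(top),np.percentile(P[:,2],[50,90,99]))
b=top[:,:2].astype(np.float32);print('bar',cv2.minAreaRect(b),b.mean(0));e=np.linalg.svd(b-b.mean(0))[2][0];e*=np.sign(e[0]);print('yaw',np.degrees(np.arctan2(e[1],e[0])))
sk=P[(P[:,2]>.012)&(P[:,2]<.019)];print('skirt',cv2.minEnclosingCircle(sk[:,:2].astype(np.float32)))
c=f['img'][max(v-60,0):v+60,max(u-80,0):u+80];f['img']=cv2.resize(c,None,fx=4,fy=4,interpolation=cv2.INTER_CUBIC);save(f,'w8.png')
E
```

```text
10.725 [ 0.45001382 -0.40191663  0.13274346] [ 0.088 -0.996  0.001] 0.49890607894365163
256.86851720909965 112.93954351327595
blob [237  87  44  48 919] [255.79434168 108.90750816]
1267 586 [0.01673151 0.0360352  0.03704156]
bar ((0.5148882865905762, -0.3953474760055542), (0.014074807986617088, 0.04125860705971718), 79.31615447998047) [ 0.5172381  -0.39532387]
yaw -12.985189
skirt ((0.5148990750312805, -0.39525410532951355), 0.019594620913267136)
```

Knob centre is (0.515, −0.395), yaw about −10.7°, with the bar measuring 41×14 mm as described. Approaching it.

Request:
play_rows --pt "0 -1 -40 0.15 0" --pt "30 -1 -65 0.274 0" --pt "73 -1 -65 0.274 0" --pt "73 -1 -65 0.274 0" --pt "73 -1 -65 0.274 0"

```text
time: 11.35
tool_pos: [0.5164, -0.3886, 0.0624]
tool_rot: [0.061, -0.704, 0.061, 0.705]
contact_force: [-0.2, 0.2, 0.3]
gripper_width: 0.5
```

Run:
```python
from m import *
f=grab('wrist');s=manip.state();T=q2m(s['tool_rot']);t=s['tool_pos'];print(s['time'],t,T[:,1].round(3),np.degrees(np.arctan2(T[1,1],T[0,1])),s['gripper_width'])
u,v=fishproj(f,[.515,-.395,.036]);print(u,v);u,v=int(u),int(v);P=knob(f,(u-60,v-70,u+60,min(v+60,384)))
top=P[(P[:,2]>.033)&(P[:,2]<.04)];b=top[:,:2].astype(np.float32);r=cv2.minAreaRect(b);print(r,len(b));print('rel',(T.T@(np.array([*r[0],.036])-t)*1000).round(1))
```

```text
11.4 [ 0.51703769 -0.38935808  0.06378291] [-0.171 -0.985  0.001] -99.86769102421104 0.49960275008834704
263.99008753699655 207.08428115717723
blob [ 236  166   55   68 2473] [263.08936514 196.44844319]
((0.5156283378601074, -0.39561495184898376), (0.0134515892714262, 0.04136360064148903), 80.16336822509766) 1080
rel [27.8  6.4  0.4]
```

Request:
play_rows --pt "0 6.4 0.4 0 0" --pt "30 6.4 0.4 0 0" --pt "55 6.4 0.4 0 0" --pt "60 6.4 0.4 0 0" --pt "60 6.4 0.4 0 0"

```text
time: 12.02
tool_pos: [0.5154, -0.3956, 0.0034]
tool_rot: [-0.061, 0.705, -0.061, -0.704]
contact_force: [0.5, -0.0, 0.7]
gripper_width: 0.501
```

Run:
```python
from m import *
f=grab('wrist');s=manip.state();T=q2m(s['tool_rot']);t=s['tool_pos'];print(s['time'],t,np.degrees(np.arctan2(T[1,1],T[0,1])),s['contact_force'])
P=knob(f,(200,150,320,360));top=P[(P[:,2]>.033)&(P[:,2]<.04)];r=cv2.minAreaRect(top[:,:2].astype(np.float32));print(r,(T.T@(np.array([*r[0],.036])-t)*1000).round(1))
g=grab('side');C=cloud(g);L=(C-t)@T*1000
m=(abs(L[...,1])>14)&(abs(L[...,1])<40)&(abs(L[...,2])<13)&(L[...,0]>-70)&(L[...,0]<2)&(C[...,2]>.018);print('tip x_t',np.sort(L[m][:,0])[::-1][:25].round(1))
```

```text
12.075 [ 0.51586585 -0.39593864  0.00403966] -99.8768067997323 [0.51014417 0.21643316 0.65113003]
blob [ 219  186   72   93 4391] [254.36893646 227.24254156]
((0.5153778791427612, -0.39551711082458496), (0.013903629034757614, 0.042296573519706726), 80.629638671875) [-32.   -0.3   0.5]
tip x_t [-24.  -24.1 -24.7 -25.7 -26.4 -26.6 -26.6 -26.9 -27.5 -27.9 -28.3 -29.1
 -29.1 -29.3 -29.5 -29.5 -29.5 -29.6 -29.8 -30.5 -30.8 -31.1 -31.2 -31.5
 -32. ]
```

Request:
play_rows --pt "3 0 0 0 0" --pt "3 0 0 0 0.5" --pt "3 0 0 0 1" --pt "3 0 0 0 1" --pt "3 0 0 0 1" --pt "3 0 0 0 1"

```text
time: 12.88
tool_pos: [0.5154, -0.3952, -0.0003]
tool_rot: [-0.061, 0.705, -0.061, -0.704]
contact_force: [0.2, -0.9, 2.8]
gripper_width: 0.139
```

Request:
play_rows --pt "-10 0 0 0 1" --pt "-60 0 0 0 1" --pt "-110 -30 14 0 1" --pt "-135 -85 40 0 1" --pt "-135 -140 66 0 1" --pt "-135 -195 92 -0.1 1" --pt "-135 -250 118 -0.2 1" --pt "-135 -305 144 -0.255 1"

```text
time: 13.88
tool_pos: [0.4245, -0.068, 0.1345]
tool_rot: [0.03, 0.707, 0.03, -0.706]
contact_force: [0.6, -1.2, 0.1]
gripper_width: 0.142
```

Run:
```python
from m import *
s=manip.state();T=q2m(s['tool_rot']);t=s['tool_pos'];print(s['time'],t,np.degrees(np.arctan2(T[1,1],T[0,1])),s['gripper_width'])
print('to go',(T.T@(np.array([.39,.062,.13])-t)*1000).round(1))
```

```text
13.875 [ 0.42446604 -0.06802527  0.13445388] -85.17637029970967 0.14151376973203755
to go [   4.5 -132.5   23.4]
```

Request:
play_rows --pt "0 -60 12 0 1" --pt "0 -115 22 0 1" --pt "0 -132 23 0 1" --pt "0 -132 23 0 1" --pt "0 -132 23 0 1"

```text
time: 14.5
tool_pos: [0.3917, 0.0593, 0.1344]
tool_rot: [0.029, 0.707, 0.029, -0.706]
contact_force: [-0.3, -0.5, -0.3]
gripper_width: 0.138
```

Run:
```python
from m import *
f=grab('wrist');s=manip.state();T=q2m(s['tool_rot']);t=s['tool_pos'];print(s['time'],t,np.degrees(np.arctan2(T[1,1],T[0,1])),s['gripper_width'],s['contact_force'].round(1))
u,v=fishproj(f,[.46,.063,.0825]);print(u,v);u,v=int(u),int(v)
np.set_printoptions(linewidth=220)
Z=np.array([[fishpt(f,i,j)[2]*1000 for i in range(u-16,u+17)] for j in range(v-16,v+17)]);print(Z.round().astype(int))
P=knob(f,(180,150,340,384));Q=(P-t)@T*1000;print(np.percentile(Q[:,0],[1,5,25,50,75,95,99]).round(1))
top=Q[Q[:,0]<np.percentile(Q[:,0],1)+3];print(cv2.minAreaRect(top[:,1:].astype(np.float32)))
c=f['img'][100:384,120:400];f['img']=cv2.resize(c,None,fx=2.1,fy=2.1,interpolation=cv2.INTER_CUBIC);save(f,'w9.png')
```

```text
14.55 [0.39181444 0.0590812  0.13438918] -85.32765065927792 0.1438864744119677 [ 0.3 -1.1 -0. ]
257.3740702861527 106.24985150807125
[[63 64 64 ... 65 63 63]
 [64 64 64 ... 63 64 64]
 [64 64 63 ... 63 64 65]
 ...
 [63 64 63 ... 64 64 63]
 [63 64 63 ... 64 64 63]
 [63 63 63 ... 64 64 64]]
blob [ 218  187   69   95 3015] [250.13399668 228.37810945]
[-38.5 -36.8 -35.9 -35.  -15.7  -4.1  -2.6]
((-1.0783114433288574, -24.69601821899414), (88.61750030517578, 12.972238540649414), 89.9040298461914)
```

View pics/w9.png

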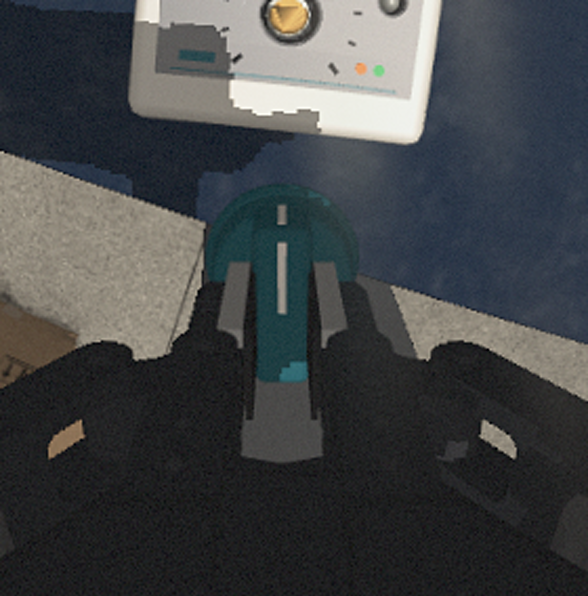

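The knob is held square, with its pointer (281,215–310) toward the stirrer and the spindle at (288,15). Refining the spindle axis, flat angle and knob centre.

Run:
```python
from m import *
f=load('wrist');s=manip.state();T=q2m(s['tool_rot']);t=s['tool_pos']
P=np.array([fishpt(f,u,v) for v in range(85,128) for u in range(236,280)])
D=P[(P[:,2]>.0795)&(P[:,2]<.087)][:,:2];D=D[np.hypot(*(D-[.46,.063]).T)<.012]
print(len(D),D.mean(0),D.min(0),D.max(0))
# flat search: direction with smallest support extent; flat extent
c=D.mean(0)
for a in np.radians(range(-45,46,5)):
    n=np.array([np.cos(a),np.sin(a)]);p=(D-c)@n;q=(D-c)@[-n[1],n[0]]
    print(int(round(np.degrees(a))),'ext + %.1f - %.1f side %.1f %.1f'%(p.max()*1e3,p.min()*1e3,q.max()*1e3,q.min()*1e3),(p>p.max()-.0012).sum())
# edge fit: for each image row/col max x
hull=cv2.convexHull(D.astype(np.float32))[:,0];e=np.roll(hull,-1,0)-hull;L=np.hypot(*e.T)
for i in np.argsort(-L)[:5]:print('edge',L[i]*1e3,'normal yaw',np.degrees(np.arctan2(-e[i][0],e[i][1])),hull[i])
K=knob(f,(200,170,310,300));Q=(K-t)@T*1000
b=Q[(Q[:,0]<-33.5)&(Q[:,0]>-39)&(abs(Q[:,1])<9)];print('bar',cv2.minAreaRect(b[:,1:].astype(np.float32)))
k=Q[(Q[:,0]<-12)&(Q[:,0]>-19)];print('skirt',cv2.minEnclosingCircle(k[:,1:].astype(np.float32)),k.min(0),k.max(0))
```

```text
201 [0.45807478 0.06305296] [0.45323883 0.05647256] [0.46288524 0.06984912]
-45 ext + 7.4 - -6.1 side 6.6 -5.6 8
-40 ext + 7.2 - -5.9 side 6.7 -5.8 9
-35 ext + 7.1 - -5.7 side 6.8 -6.0 8
-30 ext + 6.9 - -5.5 side 6.9 -6.2 7
-25 ext + 6.7 - -5.5 side 6.9 -6.3 8
-20 ext + 6.4 - -5.4 side 6.9 -6.3 8
-15 ext + 6.1 - -5.3 side 7.0 -6.3 8
-10 ext + 5.7 - -5.2 side 7.0 -6.4 8
-5 ext + 5.3 - -5.0 side 6.9 -6.5 9
0 ext + 4.8 - -4.8 side 6.8 -6.6 13
5 ext + 4.3 - -4.6 side 6.7 -6.6 22
10 ext + 4.1 - -4.8 side 6.8 -6.9 29
15 ext + 4.6 - -4.9 side 6.8 -7.1 16
20 ext + 5.0 - -5.0 side 6.8 -7.3 10
25 ext + 5.4 - -5.1 side 6.8 -7.4 8
30 ext + 5.8 - -5.1 side 6.7 -7.5 7
35 ext + 6.1 - -5.1 side 6.6 -7.5 7
40 ext + 6.3 - -5.3 side 6.4 -7.5 6
45 ext + 6.6 - -5.6 side 6.1 -7.4 7
edge 9.529464 normal yaw 9.160261 [0.46268287 0.0598266 ]
edge 2.9503894 normal yaw -175.4253 [0.45323884 0.06565735]
edge 2.6817925 normal yaw -142.11862 [0.45455414 0.0591298 ]
edge 2.666554 normal yaw 150.57314 [0.45454895 0.06797988]
edge 2.3595555 normal yaw -103.24332 [0.45620084 0.0570131 ]
blob [ 218  187   69   95 3015] [250.13399668 228.37810945]
bar ((-1.0862722396850586, -0.4024505615234375), (41.7988395690918, 13.529659271240234), 89.27838134765625)
skirt ((-1.2471259832382202, -2.8870344161987305), 18.602771759033203) [-18.99256755 -19.46659362 -21.05989787] [-12.01448828  17.21749146   1.01066485]
```

Request:
play_rows --pt "0 2.5 -40 -0.05 1" --pt "0 2.5 -67.7 -0.05 1" --pt "25 2.5 -67.7 -0.05 1" --pt "38 2.5 -67.7 -0.05 1" --pt "38 2.5 -67.7 -0.05 1" --pt "38 2.5 -67.7 -0.05 1"

```text
time: 15.3
tool_pos: [0.4596, 0.0627, 0.097]
tool_rot: [0.047, 0.706, 0.047, -0.705]
contact_force: [-0.1, -0.6, 0.1]
gripper_width: 0.142
```

```bash
cat > e.py <<'E'
from m import *
L=[]
for i in range(6):
    manip.grab_frame('wrist');s=manip.state();L.append(s['tool_pos'])
T=q2m(s['tool_rot']);t=np.mean(L,0);print(s['time'],np.round(L,4).tolist(),np.degrees(np.arctan2(T[1,1],T[0,1])),s['gripper_width'],s['contact_force'].round(1),s['ft_torque'].round(2))
print('to go',(T.T@(np.array([.4595,.0621,t[2]])-t)*1000).round(1))
E
python3 e.py
```

```text
15.6 [[0.4598, 0.0628, 0.0973], [0.4599, 0.0629, 0.0974], [0.4599, 0.063, 0.0974], [0.4598, 0.063, 0.0972], [0.4597, 0.063, 0.0971], [0.4596, 0.063, 0.0969]] -82.3865617175365 0.14127627495149606 [ 0.5  1.5 -0.9] [0.03 0.   0.04]
to go [-0.   0.8  0.4]
```

Request:
play_rows --pt "0 0.6 0.2 0 1" --pt "8 0.6 0.2 0 1" --pt "13 0.6 0.2 0 1" --pt "16 0.6 0.2 0 1" --pt "18 0.6 0.2 0 1" --pt "18 0.6 0.2 0 1"

```text
time: 16.35
tool_pos: [0.4591, 0.0624, 0.0781]
tool_rot: [-0.047, -0.705, -0.047, 0.706]
contact_force: [-0.0, 0.1, -1.4]
gripper_width: 0.142
```

```bash
python3 e.py
```

```text
16.65 [[0.4591, 0.0624, 0.0783], [0.4593, 0.0624, 0.0784], [0.4593, 0.0624, 0.0785], [0.4593, 0.0624, 0.0785], [0.4593, 0.0624, 0.0785], [0.4593, 0.0624, 0.0785]] -82.39137219287618 0.143389912229342 [-0.3  0.4 -0. ] [-0.06  0.03  0.01]
to go [ 0.   0.3 -0.2]
```

Request:
play_rows --pt "2 0 0 0 1" --pt "4 0 0 0 1" --pt "6 0 0 0 1" --pt "6 0 0 0 1"

```text
time: 17.15
tool_pos: [0.459, 0.0624, 0.072]
tool_rot: [-0.047, -0.705, -0.047, 0.706]
contact_force: [-0.4, 1.1, 0.1]
gripper_width: 0.139
```

```bash
python3 e.py
```

```text
17.45 [[0.4591, 0.0624, 0.0722], [0.4592, 0.0624, 0.0723], [0.4592, 0.0624, 0.0723], [0.4592, 0.0624, 0.0723], [0.4592, 0.0624, 0.0724], [0.4592, 0.0624, 0.0724]] -82.39186623956834 0.14357222205252373 [-0.3 -0.2 -1.1] [-0.    0.04 -0.  ]
to go [ 0.   0.3 -0.3]
```

Request:
play_rows --pt "2 0 0 0 1" --pt "4 0 0 0 1" --pt "4 0 0 0 1" --pt "4 0 0 0 1"

```text
time: 17.95
tool_pos: [0.4591, 0.0624, 0.0682]
tool_rot: [-0.047, -0.705, -0.047, 0.706]
contact_force: [-0.2, -0.5, -0.8]
gripper_width: 0.143
```

Request:
play_rows --pt "2 0 0 0 1" --pt "2 0 0 0 1" --pt "2 0 0 0 1"

```text
time: 18.32
tool_pos: [0.4593, 0.0624, 0.0667]
tool_rot: [0.047, 0.706, 0.047, -0.706]
contact_force: [-2.5, -0.2, 5.2]
gripper_width: 0.146
```

Request:
play_rows --pt "1 0 0 0 1" --pt "2 0 0 0 1" --pt "2 0 0 0 1"

```text
time: 18.7
tool_pos: [0.4594, 0.0624, 0.0651]
tool_rot: [0.047, 0.706, 0.047, -0.706]
contact_force: [-3.8, -0.4, 6.3]
gripper_width: 0.142
```

Request:
play_rows --pt "1 0 0 0 1" --pt "1.5 0 0 0 1" --pt "1.5 0 0 0 1"

```text
time: 19.08
tool_pos: [0.4596, 0.0624, 0.0649]
tool_rot: [-0.047, -0.705, -0.047, 0.706]
contact_force: [-6.3, -0.1, 14.5]
gripper_width: 0.145
```

Request:
play_rows --pt "0.7 0 0 0 1" --pt "0.7 0 0 0 1"

```text
time: 19.32
tool_pos: [0.4597, 0.0624, 0.0648]
tool_rot: [-0.047, -0.705, -0.047, 0.706]
contact_force: [-9.0, 0.1, 17.9]
gripper_width: 0.142
```

Run:
```python
from m import *
f=grab('wrist');s=manip.state();T=q2m(s['tool_rot']);t=s['tool_pos'];print(s['time'],t,s['contact_force'].round(1),s['gripper_width'])
K=knob(f,(200,150,310,320));Q=(K-t)@T*1000
z=K[:,2];b=K[(Q[:,0]<-30)&(abs(Q[:,1])<9)&(Q[:,0]>-42)];print('bar top z',np.median(b[:,2]),len(b));k=K[(Q[:,0]>-22)&(Q[:,0]<-8)];print('skirt z',np.percentile(k[:,2],[10,50,90]))
r=cv2.minAreaRect(b[:,:2].astype(np.float32));print(r)
u,v=fishproj(f,[.48,.085,.064]);print('plate z',[fishpt(f,int(a),int(c))[2].round(4) for a,c in [fishproj(f,[x,y,.064]) for x,y in [(.475,.10),(.445,.10),(.475,.02),(.482,.05)]]])
a=f['img'][60:384,100:412]
g=grab('side');P=cloud(g);H=cv2.cvtColor(g['img'],cv2.COLOR_RGB2HSV)
d=(P-g['origin']);
uv=g['rotation'].T@(np.array([.46,.063,.08])-g['origin']);u=int(g['cx']+g['fx']*uv[0]/-uv[2]);v=int(g['cy']-g['fy']*uv[1]/-uv[2]);print(u,v)
c=cv2.resize(g['img'][v-50:v+40,u-45:u+45],(324*1,324),interpolation=cv2.INTER_CUBIC)
f['img']=np.hstack([a,c]);save(f,'w10.png')
```

```text
19.375 [0.45971154 0.06237559 0.06483321] [-9.8 -0.4 18. ] 0.1389712729616326
blob [ 218  188   55   95 2667] [247.69403825 231.20697413]
bar top z 0.10065614147575513 1950
skirt z [0.07482467 0.08041219 0.08173608]
((0.4598294794559479, 0.06279973685741425), (0.042585209012031555, 0.0140588553622365), 9.130130767822266)
plate z [np.float64(0.0623), np.float64(0.0638), np.float64(0.0627), np.float64(0.0629)]
206 169
```

View pics/w10.png

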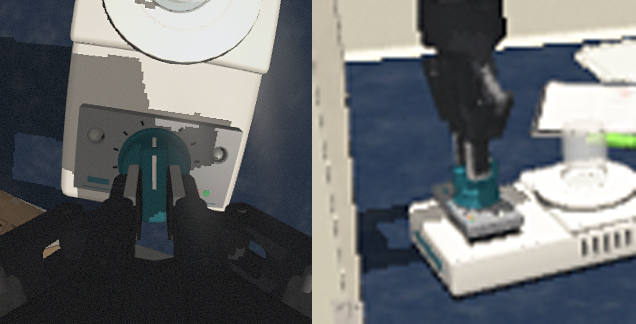

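The final view shows the knob pressed low on the flush plate at (155,150), both pins visible and the beaker in place. Bar top is z≈0.101 m, against 0.1015 expected when fully pressed. Handing in.

```bash
python3 -c "
from plant import manip
print(manip.job_done()); s=manip.state(); print(s['time'],s['tool_pos'],s['contact_force'])"
```

```text
the job is handed in; nothing more can be done
None
the job is handed in; nothing more can be done
```

I lowered the control plate over the spindle and both pins until it was flush and let go of it. I then turned the teal knob about 17° to match the spindle's flat and pushed it home. I handed in at 19.4 s with the gripper still holding the knob pressed in.

**Last checks:**
- **Plate:** its top read 62.3–63.8 mm in the final check (63–64 mm at seating), against 64 mm expected. Both pins showed in their holes.
- **Knob:** its bar top read about 100.7 mm, against 101.5 mm expected when fully pressed in and 104.5 mm when not pressed.
- **Press:** the wrist felt about 18 N upward, well over the spring's 8 N, and the knob had almost stopped moving. That fits the spindle being at its hard stop.
- **Beaker:** still in place in the last picture. I did not re-check the glass cell or the screwdriver at the end, but the arm stayed clear of both.

**Disagreements:**
- **Fingertips:** they sat 24–30 mm short of the reported TCP when open, so I set the grasp heights from the camera depth instead.
- **Spindle flat:** two views gave 4.7° and 9.2°. I aimed for 7.5°, and the knob slid on without resistance.
- **Side force:** about 10 N sideways remained on the wrist while pressing.

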